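Close and latch the tartlet press

ROBOT

A 7-joint arm with a two-finger parallel gripper is mounted at the origin on the work surface. World frame = base frame: x ahead of the robot, y to its left, z up, the work surface at z = 0. Lengths are in m, angles in rad, forces in N, time in s.
With the tool pointing down it reaches from about 0.4 to 0.85 m from the base axis. Payload 10.4 kg.
Tool frame: the origin (TCP) lies between the finger pads; the fingertips stand 14 mm ahead of it and the grasp point (between the pads) lies 5 mm behind it; z points along the fingers, y is the line along which they close (so a half turn about z gives the same grasp; the last joint's range is limited). The gripper opens to 87 mm and grips with 3 to 60 N. Pads are 19 mm wide; open, the fingers measure 117 mm over their backs; the gripper's body (75 mm by 190 mm) begins 51 mm behind the grasp point.
Start: joints at [-1.297, 0.332, -0.065, 1.46, 0.022, 1.35, -0.088], TCP at [0.183, 0.598, 0.237] pointing down, gripper open.
Joint ranges: [-2.6, 2.6], [-0.5, 2.12], [-1.47, 1.34], [0.16, 2.42], [-1.27, 4.41], [0.06, 2.06], [-2.6, 2.6]. Speed limits (rad/s): [2.22, 2.22, 2.79, 2.79, 3.14, 3.14, 3.14].

INTERFACE

Orientations are given as a unit quaternion [x, y, z, w].
In Python, from bench import * gives the robot as it stands.
- The arm moves only by the tool drive_tool, never from a script. Its argument "deltas" is a list of rows, each a list of 7 numbers: the turn, a rotation vector about the tool's x, y, z in degrees, then the shift along the tool's x, y, z in m, then the closure, from -1 (fully open) to 1 (shut). A call has 1 to 12 rows; each row is the pose to reach, as a shift and turn from the pose commanded when the call began, along the tool's axes at that moment; what a row does not reach only later rows make up. A row lasts 1/10 s, in which the tool goes at most 50 mm and 8.59 degrees, less where a joint would pass 70% of its speed; a pose out of reach is approached as far as the arm can. A call with a gripper value outside its range is refused whole. The fingers move at their own pace and stop on an object; "squeeze" is the grip in N (left out, the last holds). Time passes only in rows, so rows that repeat a pose let the fingers close. It gives the time, the measured TCP pose, the force and the opening at its end, in the units of the state.
- read_state(): the state, without advancing time (a new reading comes with each control period).
- camera(name): name is "scene" or "top"; returns (picture, depth): 420x560x3 uint8, red, green, blue; 420x560 float32, m along the optical axis (not along the pixel's ray), 0 where there is no reading.
- camera_params(name): a dict with "K" (3x3 intrinsics, pixels), "R" (3x3) and "t" (3): a world point X has camera coordinates R X + t. Camera axes: x right, y down, z forward; pixel columns grow to the right and rows downward; lengths in m; the calibration is good to about 2 mm. A picture is of the moment at which its call begins. camera_params takes no time and is no camera call.
- close_job(): hands the job in, once; it reports no verdict.
Trained networks look in the newest picture that a camera, given by its name, has taken for a name from the list of things; names that differ only in an ending like _2 or _b are one class to them, and where a whole thing is asked for, a point or a joint stands for the part that bears it (a point fixed in the world has none). Each returns a list of dicts, best first, with "score" (0 to 1); they miss things now and then, are a little off and sometimes report something else, mostly with a low value. They report only what shows in the picture. A call takes as long as a camera call. They do not tell look-alikes from the thing itself.
- outline_of(label, camera): "pixels" (420x560 bool, what is visible of it) and "location" ([column, row] as shares, 0 to 1, of the picture: columns of its width, rows of its height, amid what is visible of it).
- tip_of(label, camera): "location" ([column, row] as shares, 0 to 1, of the picture: columns of its width, rows of its height: a listed point, or the origin of a listed thing).
The state is a dict: "time": time; "joint_positions": joint angles; "joint_vel": joint speeds; "joint_torque": joint torques, N m; "ee_pos": TCP position; "eef_rot": TCP orientation; "ft_force": force on the tool from outside, world axes, zero at the start; "torque": the same for the moment, N m; "width": finger opening in m.
Only numpy, scipy, OpenCV 4.12 (cv2) and the standard library are available. Lean on these libraries where they do the work, as an engineer would, in place of code of your own. Each camera call takes 0.05 s, during which the arm holds its last target. There are 200 camera calls.

TASK

Shut the tartlet press so it can be put away: push its sprung plunger down by the red latch grip until you feel it land on the depth stop, and while holding it down slide the latch fully home under the catch, then let go so that the catch alone keeps it shut. The stop and catch were set by hand, so go by feel and do not ram or force anything: once it has landed only a light extra push is needed. Leave the wafer cups, the jar and the spatula where they are.

Things in the scene. Friction and masses are not known exactly. Their poses are not given: they have to be found in the camera images.
- press: fixed hand press for forming wafer cups: base 150 x 200 mm (x, y), steel mould, two columns and a bridge along y (top 128 mm above the table) with a brass housing tube, out of which rises the plunger. Origin: centre of the base's underside, on the table, under the plunger's axis; z up; +y points along the bridge to the catch, the way the latch slides home. Place and yaw vary.
- ram (a joint): travel of the plunger (with its cap and the latch) straight down into the housing, m: 0 up (start). A spring resists: about 5 N starts it, rising evenly to 10 to 15 N at the landing, plus 1 N per 10 mm/s of speed. It lands on the hard depth stop somewhere from 0.026 to 0.042, set anew each time and shown by no reading: feel for the sudden rise. Let go unlatched, it springs up again.
- latch (a joint): travel of the latch along the cap towards +y of the press, m: 0 open, 0.022 fully home (end stop); starts at 0 to 0.003; friction about 1.5 N. Its tongue passes under the catch's lip only with the plunger within about 2 mm of its landing; higher up it butts against the lip. Latched and let go, the plunger rises about 2 mm and the tongue bears up on the lip.
- latch_grip (a point): centre of the red latch grip, an upright block 24 x 16 x 32 mm (x, y, z in the press's axes) on the brass latch plate, whose top is 16 mm below this point. It goes down with the plunger and along +y with the latch; 242 mm above the table at the start. Pinch it across x or y; at least 25 mm is free beside it and all above it
- catch: dark steel catch at the bridge's +y end: fixed plate with a hand-set block, 28 mm wide: stop foot under the cap's end (y 44 to 80 mm), post (y 80 to 92), 10 mm thick lip (y 60 to 80), its underside 24 mm above the foot's top. At mid setting the foot's top is 170 mm, the lip's top 204 mm above the table; the setting varies 8 mm up or down. Origin and axes as press, whatever the setting
- cap (a point): middle of the plunger cap's top, on the plunger's axis; the aluminium cap is 14 mm thick, 40 mm wide (x), and reaches from y -38 to +56 mm of the press; the 8 mm thick, 25 mm wide brass latch plate slides on it, its tongue 2 mm short of the cap's +y end when open. 218 mm above the table at the start
- cup1: loose wafer cup with a chocolate rim, 57 mm across the rim, 38 mm at the foot, 32 mm tall, 15 g, standing on the baking sheet; origin at the centre of its underside; leave alone
- cup2: loose wafer cup with a chocolate rim, 57 mm across the rim, 38 mm at the foot, 32 mm tall, 15 g, standing on the baking sheet; origin at the centre of its underside; leave alone
- cup3: loose wafer cup with a chocolate rim, 57 mm across the rim, 38 mm at the foot, 32 mm tall, 15 g, standing on the baking sheet; origin at the centre of its underside; leave alone
- cup4: loose wafer cup with a chocolate rim, 57 mm across the rim, 38 mm at the foot, 32 mm tall, 15 g, standing on the baking sheet; origin at the centre of its underside; leave alone
- cup5: loose wafer cup with a chocolate rim, 57 mm across the rim, 38 mm at the foot, 32 mm tall, 15 g, standing on the table beside the press, on its -x side; origin at the centre of its underside; leave alone
- cup6: loose wafer cup with a chocolate rim, 57 mm across the rim, 38 mm at the foot, 32 mm tall, 15 g, standing on the table beside the press, on its -x side; origin at the centre of its underside; leave alone
- jar: loose glass jar of caramel with steel lid, 72 mm diameter, 105 mm tall, 0.42 kg, on the yellow board at the far side; origin at the centre of its underside; leave alone
- spatula: loose spatula 240 mm long lying on the left of the table, handle towards the robot; leave alone
There are look-alikes about, which are no part of the job. Leave any brown look-alike of the press alone.

How it is judged:
By the outcome, as a careful person would: the job done as asked, in the order asked, and still so for the second after the job is handed in, with the robot touching nothing.
It also fails if it takes over 45 s, if anything falls off the work surface, if the arm or the gripper's body presses on something with over 40 N, if the wrist force passes 120 N, or if a joint passes its speed limit or range.

## Working session

There is one attempt and no reset: what is moved stays moved. The work goes in short steps, Python scripts to look and compute and a tool call to move; the robot and the scene stay as the last step left them, time stands still between calls to the robot, and variables do not carry over. Pictures are saved under pics/ and viewed, on a budget of 10 in all, crops included, one or two more only if the job needs it, and the job is handed in when it is done.

Besides the shell and the picture viewer there is one more tool, called after "Call:" by a JSON object that holds its "api" and its "payload". drive_tool: Moves the arm, as the interface text tells. Its arguments: {"type":"object","properties":{"deltas":{"type":"array"},"squeeze":{"type":"number"}},"required":["deltas"]}

```bash
mkdir -p pics
cat > h.py <<'E'
from bench import *
import numpy as np, cv2
from scipy.spatial.transform import Rotation as R
def px2w(cam,u,v,z=None,depth=None):
    p=camera_params(cam);K,Rm,t=map(np.array,(p["K"],p["R"],p["t"]))
    r=np.linalg.inv(K)@[u,v,1]
    if depth is not None: return Rm.T@(r*depth-t)
    c=-Rm.T@t; d=Rm.T@r
    return c+d*(z-c[2])/d[2]
def st():
    s=read_state(); print({k:np.round(s[k],4).tolist() for k in("time","ee_pos","eef_rot","ft_force","torque","width","joint_positions")}); return s
E
python3 - <<'E'
from h import *
s=st(); print(R.from_quat(s["eef_rot"]).as_matrix().round(3))
ims=[]
for c in("scene","top"):
    im,d=camera(c); ims.append(im); cv2.imwrite(f"pics/{c}0.png",im[:,:,::-1]); np.save(f"{c}0.npy",d)
    for l in("latch_grip","cap","press","catch"):
        for q in tip_of(l,c)[:3]:
            u,v=np.array(q["location"])*[560,420]
            z={"latch_grip":.242,"cap":.218,"press":0,"catch":0}[l]
            print(c,l,round(q["score"],2),round(u),round(v),px2w(c,u,v,z).round(4))
E
```

```text
{'time': 0.0, 'ee_pos': [0.1827, 0.5973, 0.2358], 'eef_rot': [0.1479, 0.989, -0.0007, -0.0001], 'ft_force': [0.8664, -0.2372, -0.3854], 'torque': [0.0095, 0.0091, 0.0193], 'width': 0.0871, 'joint_positions': [-1.2966, 0.3329, -0.0647, 1.4609, 0.0216, 1.3499, -0.0885]}
[[-0.956  0.292 -0.   ]
 [ 0.292  0.956 -0.001]
 [-0.    -0.001 -1.   ]]
scene latch_grip 0.73 75 199 [ 0.2082 -0.4206  0.242 ]
scene latch_grip 0.62 192 233 [ 0.4891 -0.236   0.242 ]
scene latch_grip 0.43 197 267 [ 0.5881 -0.2765  0.242 ]
scene cap 0.71 88 206 [ 0.2258 -0.4002  0.218 ]
scene cap 0.67 202 242 [ 0.5088 -0.2225  0.218 ]
scene press 0.62 109 258 [ 0.2128 -0.3993  0.    ]
scene press 0.59 210 294 [ 0.5017 -0.2226  0.    ]
top latch_grip 0.57 381 207 [ 0.4992 -0.2398  0.242 ]
top latch_grip 0.55 464 322 [ 0.2115 -0.4239  0.242 ]
top cap 0.67 448 317 [ 0.2207 -0.3948  0.218 ]
top cap 0.57 372 207 [ 0.5057 -0.2218  0.218 ]
top press 0.81 359 219 [ 0.5064 -0.2298  0.    ]
top press 0.8 419 312 [ 0.2224 -0.3941  0.    ]
top press 0.51 285 132 [ 0.7965 -0.0076  0.    ]
top catch 0.53 420 310 [ 0.2256 -0.3989  0.    ]
```

View pics/scene0.png

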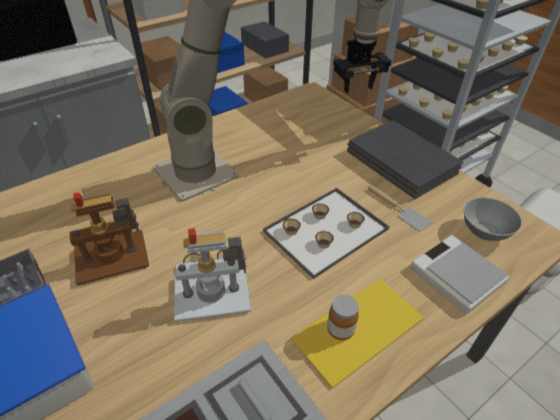

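View pics/top0.png

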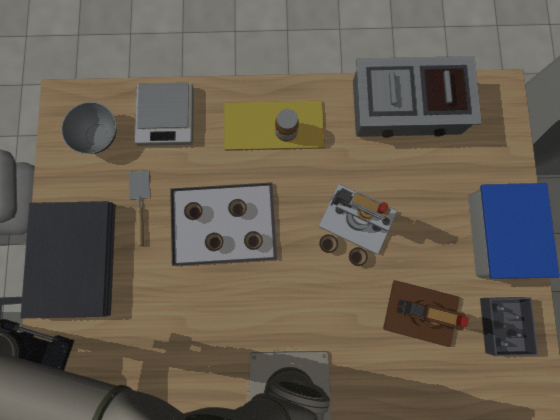

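The white/steel press is at about (360,215) in the top view, with its red grip at (383,208) and dark catch at (342,197). The brown look-alike is at (425,315). Next I'll get the press's yaw and the grip position.

Run:
```python
from h import *
for c,box in(("top",(310,180,405,260)),("scene",(165,220,255,320))):
    im=cv2.imread(f"pics/{c}0.png")[:,:,::-1].astype(int); d=np.load(f"{c}0.npy")
    pts=[]
    for v in range(box[1],box[3]):
        for u in range(box[0],box[2]):
            if d[v,u]>0: pts.append([*px2w(c,u,v,depth=d[v,u]),*im[v,u],u,v])
    P=np.array(pts); r,g,b=P[:,3:6].T
    red=(r>110)&(g<70)&(b<70)&(P[:,2]>.2); dark=(r<75)&(abs(r-b)<25)&(P[:,2]>.14)&(P[:,2]<.24)&(P[:,1]>-.21)
    brass=(r-b>50)&(g-b>20)&(P[:,2]>.20)
    for n,m in(("red",red),("dark",dark),("brass",brass)):
        Q=P[m]; print(c,n,m.sum(), Q[:,:3].min(0).round(3),Q[:,:3].max(0).round(3),"med",np.median(Q[:,:3],0).round(4))
        if n=="red":
            T=Q[Q[:,2]>.252]; print(" redtop",len(T),T[:,:3].mean(0) if len(T) else 0)
        if len(Q)>5: 
            rc=cv2.minAreaRect(Q[:,:2].astype(np.float32)*1000);print("  rect mm",np.round(rc[0],1),np.round(rc[1],1),round(rc[2],1))
    base=(P[:,2]>.006)&(P[:,2]<.03)&(abs(r-b)<60)&(r>110)
    rc=cv2.minAreaRect(P[base][:,:2].astype(np.float32)*1000);print(c,"base",base.sum(),np.round(rc[0],1),np.round(rc[1],1),round(rc[2],1), P[base][:,2].mean())
im,d=camera("top")
a=[cv2.resize(cv2.imread("pics/top0.png")[175:265,305:405],None,fx=4,fy=4,interpolation=cv2.INTER_CUBIC),cv2.resize(cv2.imread("pics/scene0.png")[225:315,165:265],None,fx=4,fy=4,interpolation=cv2.INTER_CUBIC)]
cv2.imwrite("pics/crop.png",np.hstack(a))
```

```text
Traceback (most recent call last):
  File "h.py", line 5, in px2w
    p=camera_params(cam);K,Rm,t=map(np.array,(p["K"],p["R"],p["t"]))
ValueError: time passes only in moves, steps and waits
```

```bash
sed -i 's/    p=camera_params(cam);/    p=C[cam];/; s/^def px2w/C={c:camera_params(c) for c in("scene","top")}\ndef px2w/' h.py
cat > m.py <<'E'
from h import *
for c,box in(("top",(310,180,405,260)),("scene",(165,220,255,320))):
    im=cv2.imread(f"pics/{c}0.png")[:,:,::-1].astype(int); d=np.load(f"{c}0.npy")
    P=np.array([[*px2w(c,u,v,depth=d[v,u]),*im[v,u],u,v] for v in range(box[1],box[3]) for u in range(box[0],box[2]) if d[v,u]>0])
    r,g,b=P[:,3:6].T
    red=(r>110)&(g<70)&(b<70)&(P[:,2]>.2); dark=(r<75)&(abs(r-b)<25)&(P[:,2]>.14)&(P[:,2]<.24)&(P[:,1]>-.21)
    brass=(r-b>50)&(g-b>20)&(P[:,2]>.20)
    base=(P[:,2]>.006)&(P[:,2]<.03)&(abs(r-b)<60)&(r>110)
    for n,m in(("red",red),("dark",dark),("brass",brass),("base",base)):
        Q=P[m]; print(c,n,m.sum(), Q[:,:3].min(0).round(3),Q[:,:3].max(0).round(3),"med",np.median(Q[:,:3],0).round(4))
        if n=="red":
            T=Q[Q[:,2]>.252]; print(" redtop",len(T),T[:,:3].mean(0) if len(T) else 0)
        rc=cv2.minAreaRect(Q[:,:2].astype(np.float32)*1000);print("  rect mm",np.round(rc[0],1),np.round(rc[1],1),round(rc[2],1))
a=[cv2.resize(cv2.imread("pics/top0.png")[175:265,305:405],None,fx=4,fy=4,interpolation=cv2.INTER_CUBIC),cv2.resize(cv2.imread("pics/scene0.png")[225:315,165:265],None,fx=4,fy=4,interpolation=cv2.INTER_CUBIC)]
cv2.imwrite("pics/crop.png",np.hstack(a))
E
python3 m.py
```

```text
top red 35 [ 0.489 -0.249  0.253] [ 0.509 -0.234  0.26 ] med [ 0.4991 -0.2415  0.2568]
 redtop 35 [ 0.49873373 -0.2417344   0.25667501]
  rect mm [ 498.4 -241.8] [10.8 19.2] 66.3
top dark 250 [ 0.492 -0.21   0.141] [ 0.563 -0.13   0.215] med [ 0.5354 -0.1552  0.2035]
  rect mm [ 527.2 -176.3] [92.8 32.3] 60.6
top brass 224 [ 0.479 -0.256  0.219] [ 0.539 -0.173  0.231] med [ 0.5162 -0.2066  0.2249]
  rect mm [ 509.9 -218.6] [95.2 23. ] 62.8
top base 1252 [ 0.385 -0.372  0.006] [ 0.626 -0.1    0.026] med [ 0.469  -0.1884  0.0188]
  rect mm [ 532.8 -203.9] [257.5 244.6] 65.7
scene red 45 [ 0.493 -0.25   0.243] [ 0.513 -0.234  0.262] med [ 0.5059 -0.2399  0.2592]
 redtop 41 [ 0.50365512 -0.24114459  0.25915403]
  rect mm [ 503.  -240.2] [13.2 18.7] 62.8
scene dark 269 [ 0.526 -0.186  0.14 ] [ 0.568 -0.135  0.21 ] med [ 0.5517 -0.1594  0.1742]
  rect mm [ 544.5 -160.2] [49.5 27. ] 60.9
scene brass 291 [ 0.479 -0.266  0.208] [ 0.543 -0.133  0.262] med [ 0.513  -0.2151  0.2278]
  rect mm [ 519.6 -200.4] [136.3  29. ] 63.1
scene base 2180 [ 0.338 -0.342  0.006] [ 0.62 -0.07  0.03] med [ 0.5391 -0.2357  0.0215]
  rect mm [ 451.7 -200.9] [229.1 280.2] 61.3
```

View pics/crop.png

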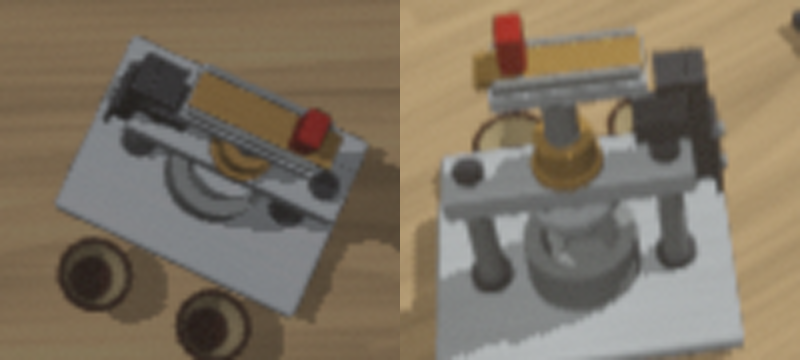

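The top crop shows brass plate axis and red grip clearly. The scene crop shows the latch open, with a gap to the dark catch. From both views:

- **Press +y:** 62.8° from world x.
- **Grip:** at about (0.500, -0.241).

I'll pinch across the press's x. First I swing round by way of (0.50, 0.25, 0.36).

Call:
{"api": "drive_tool", "payload": {"deltas": [[0,0,46,-0.404,-0.239,-0.124,-1],[0,0,46,-0.404,-0.239,-0.124,-1],[0,0,46,-0.404,-0.239,-0.124,-1],[0,0,46,-0.404,-0.239,-0.124,-1],[0,0,46,-0.404,-0.239,-0.124,-1],[0,0,46,-0.404,-0.239,-0.124,-1],[0,0,46,-0.404,-0.239,-0.124,-1],[0,0,46,-0.404,-0.239,-0.124,-1],[0,0,46,-0.404,-0.239,-0.124,-1],[0,0,46,-0.404,-0.239,-0.124,-1],[0,0,46,-0.404,-0.239,-0.124,-1],[0,0,46,-0.404,-0.239,-0.124,-1]]}}

```text
time: 1.7
ee_pos: [0.4995, 0.2506, 0.3606]
eef_rot: [0.523, 0.852, 0.0, -0.0]
ft_force: [-1.6, 0.6, -0.4]
width: 0.0868
```

```bash
cat > go.py <<'E'
# remaining move to the press frame target: args grip-frame x y z in world
from h import *; import sys
def rem(t,ang=-27.2):
    s=st(); M=R.from_quat(s["eef_rot"]).as_matrix(); d=M.T@(np.array(t)-s["ee_pos"])
    y=M[:,1]; a=np.degrees(np.arctan2(y[1],y[0])); print("shift",d.round(4),"turn z",round(-((ang-a+180)%360-180),2),"tilt",(M[:,2]).round(4))
rem([float(v) for v in sys.argv[1:4]])
E
python3 go.py .500 -.241 .320
```

```text
{'time': 1.7, 'ee_pos': [0.4995, 0.2506, 0.3606], 'eef_rot': [0.5232, 0.8522, 0.0002, -0.0001], 'ft_force': [-1.5763, 0.6081, -0.3848], 'torque': [-0.0294, 0.066, 0.0475], 'width': 0.0868, 'joint_positions': [-0.8424, 0.1447, 0.3391, 1.4439, -0.0483, 1.5608, -0.0366]}
shift [-0.4387 -0.222   0.0404] turn z 54.11 tilt [ 1.e-04  4.e-04 -1.e+00]
```

Call:
{"api": "drive_tool", "payload": {"deltas": [[0,0,54.1,-0.439,-0.222,0.04,-1],[0,0,54.1,-0.439,-0.222,0.04,-1],[0,0,54.1,-0.439,-0.222,0.04,-1],[0,0,54.1,-0.439,-0.222,0.04,-1],[0,0,54.1,-0.439,-0.222,0.04,-1],[0,0,54.1,-0.439,-0.222,0.04,-1],[0,0,54.1,-0.439,-0.222,0.04,-1],[0,0,54.1,-0.439,-0.222,0.04,-1],[0,0,54.1,-0.439,-0.222,0.04,-1],[0,0,54.1,-0.439,-0.222,0.04,-1],[0,0,54.1,-0.439,-0.222,0.04,-1],[0,0,54.1,-0.439,-0.222,0.04,-1]]}}

```text
time: 2.9
ee_pos: [0.5008, -0.2403, 0.3198]
eef_rot: [0.853, 0.522, -0.0, -0.0]
ft_force: [0.6, 0.9, -0.8]
width: 0.0868
```

```bash
python3 go.py .500 -.241 .244
python3 - <<'E'
from h import *
a=[]
for c,(u,v) in(("top",(375,210)),("scene",(200,240))):
    im,d=camera(c); np.save(f"{c}1.npy",d); cv2.imwrite(f"pics/{c}1.png",im[:,:,::-1])
    a.append(cv2.resize(im[v-60:v+60,u-60:u+60,::-1],None,fx=3.3,fy=3.3,interpolation=cv2.INTER_CUBIC))
cv2.imwrite("pics/crop1.png",np.hstack(a))
E
```

```text
{'time': 2.9, 'ee_pos': [0.5008, -0.2403, 0.3198], 'eef_rot': [0.8531, 0.5217, -0.0003, -0.0005], 'ft_force': [0.6269, 0.8659, -0.7973], 'torque': [-0.0746, 0.1061, 0.0192], 'width': 0.0868, 'joint_positions': [-0.3342, 0.1678, 0.8053, 1.5478, -0.1212, 1.4788, 0.0022]}
shift [-0.001  -0.0003  0.0758] turn z 0.09 tilt [-1.1e-03  5.0e-04 -1.0e+00]
```

View pics/crop1.png

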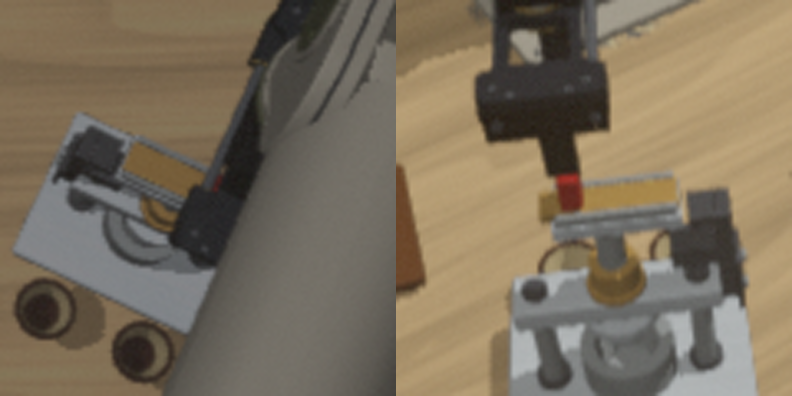

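The scene crop shows the gripper centred just above the red grip at about (570,195), with the catch clear to the right. I'll descend and close softly.

Call:
{"api": "drive_tool", "payload": {"deltas": [[0,0,0,-0.001,0,0.03,-1],[0,0,0,-0.001,0,0.055,-1],[0,0,0,-0.001,0,0.07,-1],[0,0,0,-0.001,0,0.075,-1],[0,0,0,-0.001,0,0.075,0.3],[0,0,0,-0.001,0,0.075,1],[0,0,0,-0.001,0,0.075,1],[0,0,0,-0.001,0,0.075,1],[0,0,0,-0.001,0,0.075,1],[0,0,0,-0.001,0,0.075,1]], "squeeze": 8}}

```text
time: 4.0
ee_pos: [0.5003, -0.2419, 0.2457]
eef_rot: [0.853, 0.522, 0.0, 0.0]
ft_force: [-0.1, 0.4, 0.1]
width: 0.0468
```

```bash
python3 go.py .500 -.241 .244
```

```text
{'time': 4.0, 'ee_pos': [0.5003, -0.2419, 0.2457], 'eef_rot': [0.8531, 0.5217, 0.0001, 0.0], 'ft_force': [-0.0526, 0.4136, 0.1412], 'torque': [-0.0954, 0.0633, -0.0429], 'width': 0.0468, 'joint_positions': [-0.3211, 0.2056, 0.7976, 1.6704, -0.1512, 1.329, 0.0292]}
shift [ 0.0007 -0.0006  0.0017] turn z 0.09 tilt [ 2.e-04  1.e-04 -1.e+00]
```

Call:
{"api": "drive_tool", "payload": {"deltas": [[0,0,0,0,0,0.001,1],[0,0,0,0,0,0.001,1],[0,0,0,0,0,0.001,1],[0,0,0,0,0,0.001,1],[0,0,0,0,0,0.001,1],[0,0,0,0,0,0.001,1]]}}

```text
time: 4.6
ee_pos: [0.4987, -0.2411, 0.2442]
eef_rot: [0.853, 0.522, -0.001, -0.002]
ft_force: [-8.5, 4.3, 5.3]
width: 0.0242
```

```bash
python3 go.py .500 -.241 .244
```

```text
{'time': 4.6, 'ee_pos': [0.4987, -0.2411, 0.2442], 'eef_rot': [0.8531, 0.5217, -0.0009, -0.0019], 'ft_force': [-8.5196, 4.305, 5.2649], 'torque': [0.8872, 2.0382, 0.0133], 'width': 0.0242, 'joint_positions': [-0.3209, 0.206, 0.7974, 1.6732, -0.1517, 1.3305, 0.0296]}
shift [0.0007 0.0011 0.0002] turn z 0.09 tilt [-0.0036  0.0023 -1.    ]
```

Width is 24 mm, so the grip is held. The ~9.5 N sideways load with a ~1.6 mm displacement means my x was about 1.6 mm off. I'll relieve that and firm up the grip.

Call:
{"api": "drive_tool", "payload": {"deltas": [[0,0,0,0,-0.001,0,1],[0,0,0,0,-0.0016,0,1],[0,0,0,0,-0.0016,0,1]], "squeeze": 45}}

```text
time: 4.9
ee_pos: [0.4985, -0.241, 0.2443]
eef_rot: [0.853, 0.522, -0.0, -0.0]
ft_force: [-2.1, 1.0, 1.2]
width: 0.0235
```

```bash
python3 go.py .500 -.241 .244
```

```text
{'time': 4.9, 'ee_pos': [0.4985, -0.241, 0.2443], 'eef_rot': [0.8531, 0.5217, -0.0002, -0.0003], 'ft_force': [-2.0964, 1.0395, 1.151], 'torque': [0.1772, 0.8093, 0.0171], 'width': 0.0235, 'joint_positions': [-0.3234, 0.2016, 0.7974, 1.6766, -0.1483, 1.3265, 0.0269]}
shift [0.0007 0.0013 0.0003] turn z 0.09 tilt [-6.e-04  4.e-04 -1.e+00]
```

Side load is gone. Now I push down; the first 23 mm is always before the earliest landing.

Call:
{"api": "drive_tool", "payload": {"deltas": [[0,0,0,0,0,0.002,1],[0,0,0,0,0,0.004,1],[0,0,0,0,0,0.006,1],[0,0,0,0,0,0.008,1],[0,0,0,0,0,0.01,1],[0,0,0,0,0,0.012,1],[0,0,0,0,0,0.014,1],[0,0,0,0,0,0.016,1],[0,0,0,0,0,0.018,1],[0,0,0,0,0,0.02,1],[0,0,0,0,0,0.022,1],[0,0,0,0,0,0.023,1]]}}

```text
time: 6.1
ee_pos: [0.4986, -0.2411, 0.2222]
eef_rot: [0.853, 0.522, 0.0, -0.0]
ft_force: [-5.6, 2.9, 11.2]
width: 0.0235
```

Call:
{"api": "drive_tool", "payload": {"deltas": [[0,0,0,0,0,0.0005,1],[0,0,0,0,0,0.001,1],[0,0,0,0,0,0.001,1]]}}

```text
time: 6.4
ee_pos: [0.4986, -0.2411, 0.2212]
eef_rot: [0.853, 0.522, 0.0, -0.0]
ft_force: [-6.6, 2.5, 11.0]
width: 0.0237
```

Call:
{"api": "drive_tool", "payload": {"deltas": [[0,0,0,0,0,0.0005,1],[0,0,0,0,0,0.001,1],[0,0,0,0,0,0.001,1]]}}

```text
time: 6.7
ee_pos: [0.4986, -0.2411, 0.2203]
eef_rot: [0.853, 0.522, 0.0, -0.0]
ft_force: [-6.1, 3.2, 10.9]
width: 0.0237
```

Call:
{"api": "drive_tool", "payload": {"deltas": [[0,0,0,0,0,0.0005,1],[0,0,0,0,0,0.001,1],[0,0,0,0,0,0.001,1]]}}

```text
time: 7.0
ee_pos: [0.4986, -0.2411, 0.2193]
eef_rot: [0.853, 0.522, 0.0, -0.0]
ft_force: [-5.6, 3.4, 11.1]
width: 0.024
```

Call:
{"api": "drive_tool", "payload": {"deltas": [[0,0,0,0,0,0.0005,1],[0,0,0,0,0,0.001,1],[0,0,0,0,0,0.001,1]]}}

```text
time: 7.3
ee_pos: [0.4987, -0.2411, 0.2183]
eef_rot: [0.853, 0.522, 0.0, -0.0]
ft_force: [-6.5, 2.6, 10.7]
width: 0.0236
```

Call:
{"api": "drive_tool", "payload": {"deltas": [[0,0,0,0,0,0.0005,1],[0,0,0,0,0,0.001,1],[0,0,0,0,0,0.001,1]]}}

```text
time: 7.6
ee_pos: [0.4986, -0.2411, 0.2173]
eef_rot: [0.853, 0.522, 0.0, -0.0]
ft_force: [-7.2, 3.2, 10.9]
width: 0.0242
```

Call:
{"api": "drive_tool", "payload": {"deltas": [[0,0,0,0,0,0.0005,1],[0,0,0,0,0,0.001,1],[0,0,0,0,0,0.001,1]]}}

```text
time: 7.9
ee_pos: [0.4986, -0.2411, 0.2163]
eef_rot: [0.853, 0.522, 0.0, -0.0]
ft_force: [-6.4, 3.8, 11.9]
width: 0.0237
```

Call:
{"api": "drive_tool", "payload": {"deltas": [[0,0,0,0,0,0.0005,1],[0,0,0,0,0,0.001,1],[0,0,0,0,0,0.001,1]]}}

```text
time: 8.2
ee_pos: [0.4987, -0.2411, 0.2153]
eef_rot: [0.853, 0.522, 0.0, -0.0]
ft_force: [-7.1, 3.3, 12.0]
width: 0.0237
```

Call:
{"api": "drive_tool", "payload": {"deltas": [[0,0,0,0,0,0.0005,1],[0,0,0,0,0,0.001,1],[0,0,0,0,0,0.001,1]]}}

```text
time: 8.5
ee_pos: [0.4986, -0.2411, 0.2144]
eef_rot: [0.853, 0.522, 0.0, -0.0]
ft_force: [-6.6, 4.2, 12.2]
width: 0.0239
```

```bash
python3 go.py .500 -.241 .244
```

```text
{'time': 8.5, 'ee_pos': [0.4986, -0.2411, 0.2144], 'eef_rot': [0.8531, 0.5217, 0.0002, -0.0004], 'ft_force': [-6.5651, 4.2469, 12.1989], 'torque': [0.8768, 1.7905, 0.0167], 'width': 0.0239, 'joint_positions': [-0.3137, 0.2267, 0.7918, 1.7186, -0.1691, 1.2669, 0.0431]}
shift [ 0.0007  0.0012 -0.0296] turn z 0.09 tilt [-1.e-04  8.e-04 -1.e+00]
```

Call:
{"api": "drive_tool", "payload": {"deltas": [[0,0,0,0,-0.0005,0.0005,1],[0,0,0,0,-0.001,0.001,1],[0,0,0,0,-0.001,0.001,1]]}}

```text
time: 8.8
ee_pos: [0.4985, -0.241, 0.2138]
eef_rot: [0.853, 0.522, 0.001, 0.001]
ft_force: [-3.6, 1.3, 13.4]
width: 0.0237
```

Call:
{"api": "drive_tool", "payload": {"deltas": [[0,0,0,0,0,0.0005,1],[0,0,0,0,0,0.001,1],[0,0,0,0,0,0.001,1]]}}

```text
time: 9.1
ee_pos: [0.4986, -0.241, 0.2135]
eef_rot: [0.853, 0.522, 0.001, 0.001]
ft_force: [-6.2, 3.1, 19.3]
width: 0.0238
```

Call:
{"api": "drive_tool", "payload": {"deltas": [[0,0,0,0,0,0.0005,1],[0,0,0,0,0,0.001,1],[0,0,0,0,0,0.001,1]]}}

```text
time: 9.4
ee_pos: [0.4987, -0.2411, 0.2134]
eef_rot: [0.853, 0.522, 0.001, 0.001]
ft_force: [-10.0, 4.5, 27.7]
width: 0.0236
```

It has landed: z stops at about 0.2136 and the force jumps from 12 to 28 N. I'll ease back to a light push and start sliding along tool +x, which is press +y.

Call:
{"api": "drive_tool", "payload": {"deltas": [[0,0,0,0,0,-0.0008,1],[0,0,0,0,0,-0.0008,1],[0,0,0,0.002,0,-0.0008,1],[0,0,0,0.004,0,-0.0008,1],[0,0,0,0.006,0,-0.0008,1],[0,0,0,0.006,0,-0.0008,1]]}}

```text
time: 10.0
ee_pos: [0.5013, -0.2358, 0.2135]
eef_rot: [0.853, 0.522, 0.001, 0.001]
ft_force: [-6.5, 3.0, 20.9]
width: 0.0235
```

```bash
python3 go.py .4985 -.241 .2136
```

```text
{'time': 10.0, 'ee_pos': [0.5013, -0.2358, 0.2135], 'eef_rot': [0.8531, 0.5217, 0.0009, 0.0006], 'ft_force': [-6.5277, 2.989, 20.8629], 'torque': [0.7609, 2.0994, 0.0111], 'width': 0.0235, 'joint_positions': [-0.3225, 0.2249, 0.7886, 1.7214, -0.1677, 1.2623, 0.0312]}
shift [-0.0059 -0.0001 -0.0001] turn z 0.09 tilt [ 2.2e-03 -1.0e-04 -1.0e+00]
```

Call:
{"api": "drive_tool", "payload": {"deltas": [[0,0,0,0.002,0,0,1],[0,0,0,0.004,0,0,1],[0,0,0,0.006,0,0,1],[0,0,0,0.006,0,0,1]]}}

```text
time: 10.4
ee_pos: [0.504, -0.2304, 0.2135]
eef_rot: [0.853, 0.522, 0.001, 0.001]
ft_force: [-7.0, 3.5, 21.2]
width: 0.0241
```

Call:
{"api": "drive_tool", "payload": {"deltas": [[0,0,0,0.002,0,0,1],[0,0,0,0.004,0,0,1],[0,0,0,0.006,0,0,1],[0,0,0,0.006,0,0,1]]}}

```text
time: 10.8
ee_pos: [0.5068, -0.225, 0.2135]
eef_rot: [0.853, 0.522, 0.001, 0.001]
ft_force: [-7.0, 4.0, 20.0]
width: 0.0236
```

```bash
python3 go.py .4985 -.241 .2136
```

```text
{'time': 10.8, 'ee_pos': [0.5068, -0.225, 0.2135], 'eef_rot': [0.8531, 0.5217, 0.001, 0.0005], 'ft_force': [-6.9585, 3.9837, 20.0469], 'torque': [0.8176, 2.0704, 0.051], 'width': 0.0236, 'joint_positions': [-0.3382, 0.2254, 0.782, 1.7199, -0.1671, 1.2625, 0.0087]}
shift [-0.018  -0.0001 -0.0001] turn z 0.09 tilt [ 2.2e-03  1.0e-04 -1.0e+00]
```

Call:
{"api": "drive_tool", "payload": {"deltas": [[0,0,0,0.001,0,0,1],[0,0,0,0.001,0,0,1]]}}

```text
time: 11.0
ee_pos: [0.5071, -0.2243, 0.2135]
eef_rot: [0.853, 0.522, 0.001, 0.001]
ft_force: [-7.2, 2.3, 20.8]
width: 0.0234
```

Call:
{"api": "drive_tool", "payload": {"deltas": [[0,0,0,0.001,0,0,1],[0,0,0,0.001,0,0,1]]}}

```text
time: 11.2
ee_pos: [0.5076, -0.2234, 0.2135]
eef_rot: [0.853, 0.522, 0.001, 0.001]
ft_force: [-8.0, 3.2, 20.4]
width: 0.0235
```

Call:
{"api": "drive_tool", "payload": {"deltas": [[0,0,0,0.001,0,0,1],[0,0,0,0.001,0,0,1]]}}

```text
time: 11.4
ee_pos: [0.5081, -0.2226, 0.2135]
eef_rot: [0.853, 0.522, 0.001, 0.001]
ft_force: [-6.9, 2.4, 21.4]
width: 0.0237
```

Call:
{"api": "drive_tool", "payload": {"deltas": [[0,0,0,0.001,0,0,1],[0,0,0,0.001,0,0,1]]}}

```text
time: 11.6
ee_pos: [0.5083, -0.222, 0.2135]
eef_rot: [0.853, 0.521, 0.001, 0.001]
ft_force: [-8.9, 0.9, 20.7]
width: 0.0239
```

```bash
python3 go.py .4985 -.241 .2136
```

```text
{'time': 11.6, 'ee_pos': [0.5083, -0.222, 0.2135], 'eef_rot': [0.8533, 0.5214, 0.0008, 0.0007], 'ft_force': [-8.9319, 0.8683, 20.7178], 'torque': [0.4336, 2.2847, 0.0443], 'width': 0.0239, 'joint_positions': [-0.343, 0.2256, 0.7803, 1.7193, -0.1664, 1.2626, 0.0014]}
shift [-0.0214 -0.0001 -0.0001] turn z 0.06 tilt [ 2.e-03 -4.e-04 -1.e+00]
```

Call:
{"api": "drive_tool", "payload": {"deltas": [[0,0,0,0.001,0,0,1],[0,0,0,0.001,0,0,1],[0,0,0,0.001,0,0,1]]}}

```text
time: 11.9
ee_pos: [0.5084, -0.2219, 0.2135]
eef_rot: [0.854, 0.521, 0.0, 0.001]
ft_force: [-8.8, -1.2, 20.4]
width: 0.0236
```

```bash
python3 go.py .4985 -.241 .2136
```

```text
{'time': 11.9, 'ee_pos': [0.5084, -0.2219, 0.2135], 'eef_rot': [0.8535, 0.5211, 0.0004, 0.0009], 'ft_force': [-8.7905, -1.1653, 20.4402], 'torque': [-0.1127, 2.5233, 0.108], 'width': 0.0236, 'joint_positions': [-0.3438, 0.2257, 0.7805, 1.7193, -0.1656, 1.2626, -0.0004]}
shift [-0.0215 -0.0001 -0.0001] turn z 0.01 tilt [ 0.0016 -0.0012 -1.    ]
```

The slide hits its end stop at 21.5 mm: 5 N back along y and no more motion. With the grip still held, I'll ease the downward push to see whether the catch takes the load.

Call:
{"api": "drive_tool", "payload": {"deltas": [[0,0,0,-0.0008,0,-0.001,1],[0,0,0,-0.0008,0,-0.002,1],[0,0,0,-0.0008,0,-0.003,1],[0,0,0,-0.0008,0,-0.0035,1],[0,0,0,-0.0008,0,-0.0035,1]]}}

```text
time: 12.4
ee_pos: [0.5082, -0.2219, 0.2157]
eef_rot: [0.853, 0.521, 0.0, 0.001]
ft_force: [-3.4, -0.5, 7.8]
width: 0.0237
```

```bash
python3 go.py .4985 -.241 .2136
```

```text
{'time': 12.4, 'ee_pos': [0.5082, -0.2219, 0.2157], 'eef_rot': [0.8533, 0.5214, 0.0002, 0.0008], 'ft_force': [-3.3924, -0.4727, 7.7927], 'torque': [-0.1941, 1.0721, 0.0833], 'width': 0.0237, 'joint_positions': [-0.3443, 0.2237, 0.7807, 1.7163, -0.1638, 1.2674, -0.0009]}
shift [-0.0214  0.0001  0.0021] turn z 0.05 tilt [ 0.0012 -0.0011 -1.    ]
```

Call:
{"api": "drive_tool", "payload": {"deltas": [[0,0,0,0,0,-0.0008,1],[0,0,0,0,0,-0.0012,1],[0,0,0,0,0,-0.0012,1]]}}

```text
time: 12.7
ee_pos: [0.5082, -0.2219, 0.2158]
eef_rot: [0.853, 0.521, -0.0, 0.001]
ft_force: [2.6, -4.9, -3.2]
width: 0.0235
```

```bash
python3 go.py .4985 -.241 .2136
```

```text
{'time': 12.7, 'ee_pos': [0.5082, -0.2219, 0.2158], 'eef_rot': [0.8533, 0.5214, -0.0002, 0.0009], 'ft_force': [2.5813, -4.9138, -3.1695], 'torque': [-1.0616, -0.1132, 0.0307], 'width': 0.0235, 'joint_positions': [-0.3447, 0.2237, 0.7806, 1.7161, -0.163, 1.2678, -0.0017]}
shift [-0.0214  0.0001  0.0022] turn z 0.05 tilt [ 6.0e-04 -1.6e-03 -1.0e+00]
```

The load fell to about zero and z holds 2.2 mm above the landing, so the catch carries it. Release and lift straight up.

Call:
{"api": "drive_tool", "payload": {"deltas": [[0,0,0,0,0,0.0003,0.5],[0,0,0,0,0,0.0003,0],[0,0,0,0,0,0.0003,-0.5],[0,0,0,0,0,0.0003,-1],[0,0,0,0,0,0.0003,-1],[0,0,0,0,0,0.0003,-1],[0,0,0,0,0,-0.02,-1],[0,0,0,0,0,-0.05,-1],[0,0,0,0,0,-0.09,-1],[0,0,0,0,0,-0.12,-1],[0,0,0,0,0,-0.14,-1],[0,0,0,0,0,-0.14,-1]]}}

```text
time: 13.9
ee_pos: [0.5089, -0.2214, 0.3587]
eef_rot: [0.853, 0.522, 0.002, 0.001]
ft_force: [0.7, -0.2, -1.0]
width: 0.0865
```

Call:
{"api": "drive_tool", "payload": {"deltas": [[0,0,0,-0.05,0,0,-1],[0,0,0,-0.1,0,0,-1],[0,0,0,-0.14,0,0,-1],[0,0,0,-0.16,0,0,-1],[0,0,0,-0.16,0,0,-1],[0,0,0,-0.16,0,0,-1]]}}

```text
time: 14.5
ee_pos: [0.4352, -0.3629, 0.3552]
eef_rot: [0.853, 0.522, -0.0, -0.001]
ft_force: [-0.3, 1.1, -0.4]
width: 0.0872
```

Run:
```python
from h import *
st();a=[]
for c,(u,v) in(("top",(355,210)),("scene",(210,260))):
    im,d=camera(c); np.save(f"{c}2.npy",d); cv2.imwrite(f"pics/{c}2.png",im[:,:,::-1])
    a.append(cv2.resize(im[v-60:v+60,u-60:u+60,::-1],None,fx=3.3,fy=3.3,interpolation=cv2.INTER_CUBIC))
    m=(im[...,0]>110)&(im[...,1]<70)&(im[...,2]<70); m[:v-60]=0;m[v+60:]=0;m[:,:u-60]=0;m[:,u+60:]=0
    P=np.array([px2w(c,uu,vv,depth=d[vv,uu]) for vv,uu in zip(*np.nonzero(m))]); 
    if len(P): print(c,len(P),P.mean(0).round(4),P.max(0).round(4))
cv2.imwrite("pics/crop2.png",np.hstack(a))
```

```text
{'time': 14.5, 'ee_pos': [0.4352, -0.3629, 0.3552], 'eef_rot': [0.8532, 0.5215, -0.0001, -0.0006], 'ft_force': [-0.3437, 1.0825, -0.3627], 'torque': [-0.0542, 0.1002, 0.0164], 'width': 0.0872, 'joint_positions': [-0.1348, 0.211, 0.902, 1.4545, -0.1651, 1.5564, 0.2853]}
top 34 [ 0.4962 -0.2071  0.2927] [0.5183 0.0334 1.3158]
scene 39 [ 0.5141 -0.2224  0.2296] [ 0.5218 -0.2153  0.2343]
```

View pics/crop2.png

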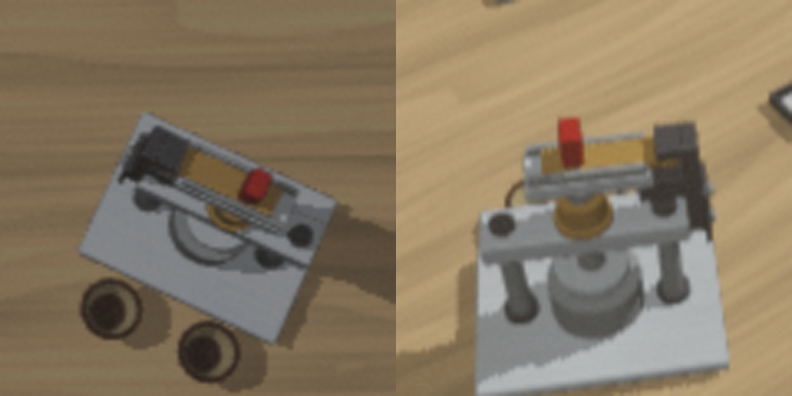

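Both crops show the plunger down, with the red grip top at z of about 0.23 m (it was 0.26) and shifted towards the catch. The brass tongue is under the dark lip, the cups haven't moved, and the robot is clear. I'll hand it in.

```bash
python3 -c "
from bench import *
print(close_job())"
```

```text
the job is handed in; nothing more can be done
None
```

The press is shut and held by its catch alone, and I handed the job in at about 14.5 s of the 45 s allowed.

- **Landing:** I pinched the red grip across the press's x and pushed down. The stop came at about 30.6 mm of travel, where the force jumped from 12 N to a brief peak of 28 N. I then eased back to about 20 N, so only a light extra push stayed on.
- **Latch:** Holding it down, I slid the latch 21.5 mm until it met its end stop, with about 5 N back and no further motion.
- **Catch check:** With the grip still held, I let the push off. The plunger rose 2.2 mm and stopped while the load fell to about zero, so I opened the gripper and backed away.
- **Last pictures:** The plunger stayed down with the grip top at about 0.23 m, against 0.26 m at the start. The brass tongue is under the lip, and the two cups beside the press are where they were. The wrist force reads about 1 N and the robot touches nothing.
- **Not checked or disagreeing:**
  - My last crops covered only the press. I did not look again at the cups on the sheet, the jar, the spatula or the brown look-alike, though the arm never came down near them.
  - My first grip estimate was about 1.6 mm off across the press. That gave a side load of about 9.5 N when I first closed on the grip, which I mostly relieved before pushing. About 4–11 N remained while pushing and sliding.
  - The last top-view measurement of the red grip included stray pixels, so I relied on the scene camera for its height.

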